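Lock the vial-decapping carriage with its knurled thumbscrew

ROBOT

A 6-joint arm with a two-finger parallel gripper is mounted at the origin on a cart in front of the work surface, level with it; the furniture and walls round the work are solid. World frame = base frame: x ahead of the robot, y to its left, z up, the work surface at z = 0. Lengths are in m, angles in degrees, forces in N, time in s.
With the tool pointing down it reaches from about 0.35 to 0.875 m from the base axis. Payload 4.2 kg.
Tool frame: the origin (TCP) lies on the centre line of the jaws, within the pads' length; the fingertips stand 25 mm ahead of it and the grasp point (between the pads) lies 6 mm ahead of it; z points along the fingers, x is the direction in which the jaws open and shut, and the axes are right-handed (so a half turn about z gives the same grasp; the last joint's range is limited). The gripper opens to 87 mm and grips with 3 to 60 N. Pads are 19 mm wide; open, the fingers measure 117 mm over their backs; the gripper's body (75 mm by 190 mm) begins 51 mm behind the grasp point.
Start: joints at [-54.97, 22.042, 0.453, 0, -68.411, -14.817], TCP at [0.216, -0.586, 0.248] pointing down, gripper open.
Joint ranges: [-179.83, 179.83], [-69.29, 118.12], [-61.27, 80.66], [-181.25, 117.63], [-171.15, -9.14], [-177.46, 177.46]. Speed limits (degrees/s): [159.86, 159.86, 180, 180, 180, 180].

INTERFACE

Orientations are given as [roll, pitch, yaw] about the fixed x, y, z axes, in that order (R = Rz(yaw) Ry(pitch) Rx(roll)).
In Python, from station import r gives the robot as it stands. The module is installed in compiled form; this text tells all that it offers.
- The arm moves only by the tool step_arm, never from a script. Its argument "deltas" is one flat list of numbers, 7 for each row, row after row: the gripper's target within -1 to 1 (fully open at 1, half-way at 0, shut at -1), then the shift along the tool's x, y, z in cm, then the turn, a rotation vector about the tool's x, y, z in rad. A call has 1 to 10 rows; each row is the pose to reach, as a shift and turn from the pose commanded when the call began, along the tool's axes at that moment; what a row does not reach only later rows make up. A row lasts 1/8 s, in which the tool goes at most 62.5 mm and 10.7 degrees, less where a joint would pass 70% of its speed; a pose out of reach is approached as far as the arm can. A call with a gripper value outside its range is refused whole. The fingers move at their own pace and stop on an object; "force" is the grip in N (left out, the last holds). Time passes only in rows, so rows that repeat a pose let the fingers close. It gives the time, the measured TCP pose, the force and the opening at its end, in the units of the state.
- r.observe(): the state, without advancing time (a new reading comes with each control period).
- r.capture(name): name is "side" or "top" or "wrist"; returns the picture (420x560x3 uint8, red, green, blue); there is no depth.
- r.calibration(name): a dict with "mtx" (3x3 intrinsics, pixels), "rvec" (rotation vector, rad) and "tvec" (3), from world to camera coordinates, as OpenCV has them; the wrist camera has in their place "mount" (4x4, takes a point from camera to tool coordinates, whose origin is the TCP and whose axes are the tool frame's). Camera axes: x right, y down, z forward; pixel columns grow to the right and rows downward; lengths in m; the calibration is good to about 2 mm. A picture is of the moment at which its call begins: read the wrist's pose just before it. calibration takes no time and is no camera call.
- r.job_done(): hands the job in, once; it reports no verdict.
The state is a dict: "time_s": time; "joint_positions": joint angles; "joint_vel": joint speeds; "effort": joint torques, N m; "eef_pos": TCP position; "tcp_rot": TCP orientation; "force": force on the tool from outside, world axes, zero at the start; "torque": the same for the moment, N m; "opening": finger opening in m.
Only numpy, scipy, OpenCV 4.12 (cv2) and the standard library are available. Lean on these libraries where they do the work, as an engineer would, in place of code of your own. Each camera call takes 0.05 s, during which the arm holds its last target.

TASK

Slide the blue carriage of the decapping fixture fully home against the rear stop, so that its slot passes round the screw, and then turn the knurled thumbscrew clockwise until its washer seats on the carriage and it is snug. Stop as soon as you feel the resistance rise clearly: do not force the screw, and leave the septa jar and the headspace vial where they stand.

Things in the scene. Friction and masses are not known exactly. Their poses are not given: they have to be found in the camera images.
- base: Fixed aluminium bed, 200 (x) x 100 (y) x 16 mm, fixed to the worktop. Origin: centre of the underside; its +x is the way the carriage slides home. Two grey guide rails along x: inner faces at y = +-27 mm, tops 25 mm above the underside. The thumbscrew's vertical axis is at x = +40 mm, y = 0.
- rear_stop (a point): Middle of the front face of the grey rear stop (86 mm wide in y, top 30 mm above the base's underside), at base x = +75 mm, 23 mm above the underside.
- carriage: Loose blue plate 130 (x) x 50 (y) x 8 mm, 0.2 kg, on the bed between the rails (2 mm play each side), x along the base's x. Origin: centre of the underside. Slot 14 mm wide from x = +15 mm to the open +x end. Home: its +x end touches the rear stop, origin at base x = +10 mm; it starts drawn back 25 to 40 mm from there.
- nest (a point): On the carriage: centre of the white vial nest, a block 30 x 30 mm, from 8 to 44 mm above the plate's underside, with a 14 mm hole in its top; the point is at carriage x = -47 mm, y = 0, 30 mm above the underside. Grip or push the nest to move the carriage.
- thumbscrew: Steel knurled thumbscrew, axis vertical, already threaded in. Origin: on the axis, on the flat underside of its 25 mm washer, which seats on the plate's top face (24 mm above the base's underside). Clockwise seen from above lowers it 2 mm per radian; it starts 2.4 to 5.4 mm above its seat. Friction holds it where it is left.
- knob_grip (a point): On the thumbscrew's axis, mid height of its knurled head (28 mm diameter, 12 mm up and down from here; 19 mm neck below), 27 mm above the thumbscrew's origin. The head turns the screw through a stiff cushion spring. Running free takes about 0.08 N m; after the washer bears, the torque climbs to 0.2 N m (snug) within half a radian and keeps rising; 0.4 N m is too much.
- septa_jar: Bystander: white jar with green lid, 39 mm diameter, 47 mm high, standing loose on the worktop. Origin: centre of the underside.
- headspace_vial: Bystander: tall capped glass vial, 23 mm diameter, 77 mm high, standing loose on the worktop. Origin: centre of the underside.
Mind the look-alikes: they are no part of the job. Several things have the shape of the base; the one meant has the colours described above. Leave any purple look-alike of the carriage alone.

How it is judged (in metres and radians):
On the way, in this order (a step that is already met when the one before it is completed fails the run):
1. the carriage is home against the rear stop, the screw still loose (x of carriage in the frame of base above 0.007 m and contact force between thumbscrew and carriage below 5 N), for 0.2 s.
2. the thumbscrew bears on the carriage (contact force between thumbscrew and carriage above 10 N), for 0.2 s.
At the end, for the whole second after the job is handed in: the carriage is within 3 mm of the rear stop, at rest, and the released thumbscrew clamps it with more than 10 N (x of carriage in the frame of base above 0.007 m and contact force between thumbscrew and carriage above 10 N and linear speed of carriage below 0.01 m/s); the robot touches nothing.
It fails at once if the thumbscrew was overtightened: more than 60 N on the carriage (contact force between thumbscrew and carriage above 60 N).
It fails at once if the septa jar was moved more than 20 mm (distance of septa_jar from where it was at the start of the episode above 0.02 m).
It fails at once if the headspace vial was moved more than 20 mm (distance of headspace_vial from where it was at the start of the episode above 0.02 m).
It also fails if it takes over 72 s, if anything falls off the work surface, if the arm or the gripper's body presses on something with over 40 N, if the wrist force passes 120 N, or if a joint passes its speed limit or range.

## Working session

There is one attempt and no reset: what is moved stays moved. The work goes in short steps, Python scripts to look and compute and a tool call to move; the robot and the scene stay as the last step left them, time stands still between calls to the robot, and variables do not carry over. Pictures are saved under pics/ and viewed, and the job is handed in when it is done.

Besides the shell and the picture viewer there is one more tool, called after ">>>" as name(argument=value, ...) on one line, values as JSON. step_arm: Moves the arm, as the interface text tells. Its arguments: {"type":"object","properties":{"deltas":{"type":"array"},"force":{"type":"number"}},"required":["deltas"]}

```bash
mkdir -p pics; python3 - <<'E'
from station import r
import cv2
print(r.observe())
for n in("side","top","wrist"):
    im=r.capture(n); cv2.imwrite(f"pics/{n}0.png",im[:,:,::-1]); print(n,r.calibration(n))
E
```

```text
{'time_s': 0.0, 'joint_positions': array([-5.49673963e+01,  2.20900739e+01,  3.79948538e-01, -2.92863762e-02,
       -6.84108265e+01, -1.48186645e+01]), 'joint_vel': array([-0.0534028 , -0.0497856 ,  0.09545682, -0.08003369, -0.01583466,
       -0.02845624]), 'effort': array([-8.42794498e-05, -3.90663671e+01,  1.87403852e+01,  4.21976656e+00,
        1.09728935e-02, -1.73680305e-04]), 'eef_pos': array([ 0.21580757, -0.58597572,  0.24646717]), 'tcp_rot': array([-1.79995369e+02, -1.23890511e-01,  1.10203130e+02]), 'force': array([-1.50759082, -0.48984849,  0.18871098]), 'torque': array([0.01893398, 0.06925225, 0.02143219]), 'opening': 0.08692235935932452}
side {'mtx': array([[412.25060024,   0.        , 274.97163572],
       [  0.        , 412.25060024, 211.52707023],
       [  0.        ,   0.        ,   1.        ]]), 'rvec': array([ 2.01130182, -0.61743323,  0.3735598 ]), 'tvec': array([-0.44351552,  0.15694576,  1.10903548])}
top {'mtx': array([[444.49810738,   0.        , 280.99776884],
       [  0.        , 444.49810738, 218.54430076],
       [  0.        ,   0.        ,   1.        ]]), 'rvec': array([ 2.10867081, -2.16583435,  0.13753392]), 'tvec': array([-0.07854819,  0.4576562 ,  1.34157667])}
wrist {'mtx': array([[328.3483446 ,   0.        , 279.94590658],
       [  0.        , 328.3483446 , 208.08892101],
       [  0.        ,   0.        ,   1.        ]]), 'mount': array([[ 9.99999659e-01,  5.78624566e-04, -5.89275707e-04,
         4.69817583e-05],
       [-3.90245620e-04,  9.59908746e-01,  2.80312410e-01,
        -7.61507361e-02],
       [ 7.27846552e-04, -2.80312085e-01,  9.59908644e-01,
        -1.38394161e-01],
       [ 0.00000000e+00,  0.00000000e+00,  0.00000000e+00,
         1.00000000e+00]])}
```

View pics/side0.png

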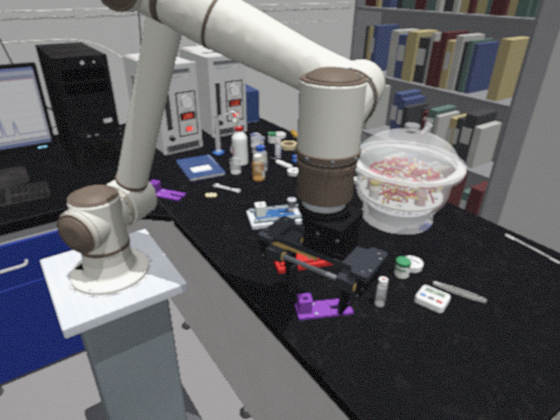

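View pics/top0.png

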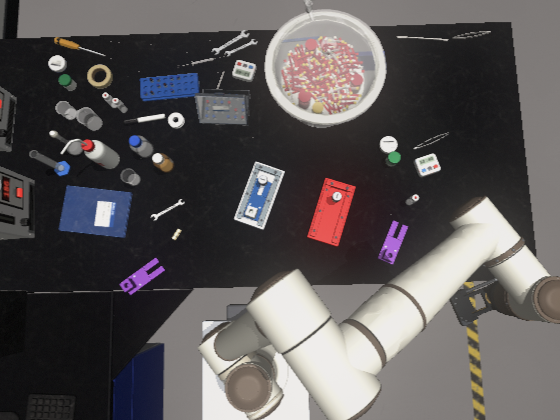

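View pics/wrist0.png

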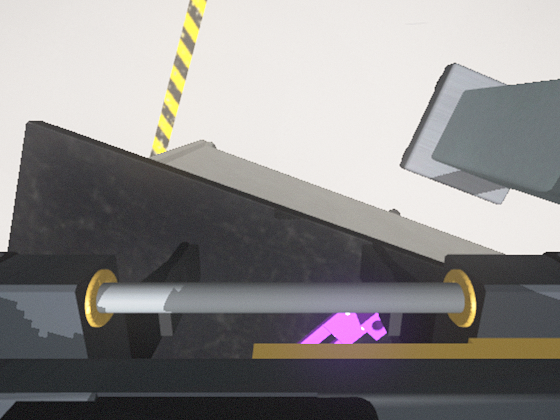

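Candidates: aluminium bed with blue carriage at top (259,195); red bed look-alike at (332,210); purple carriages at (393,241) and (142,276). The aluminium and blue one fits the description. I'll check it in a close crop.

```bash
python3 - <<'E'
import cv2
im=cv2.imread("pics/top0.png")[150:240,215:305]
cv2.imwrite("pics/topc.png",cv2.resize(im,None,fx=6.5,fy=6.5,interpolation=cv2.INTER_CUBIC))
im=cv2.imread("pics/side0.png")[185:245,235:315]
cv2.imwrite("pics/sidec.png",cv2.resize(im,None,fx=8,fy=8,interpolation=cv2.INTER_CUBIC))
E
```

```text
(no output)
```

View pics/topc.png

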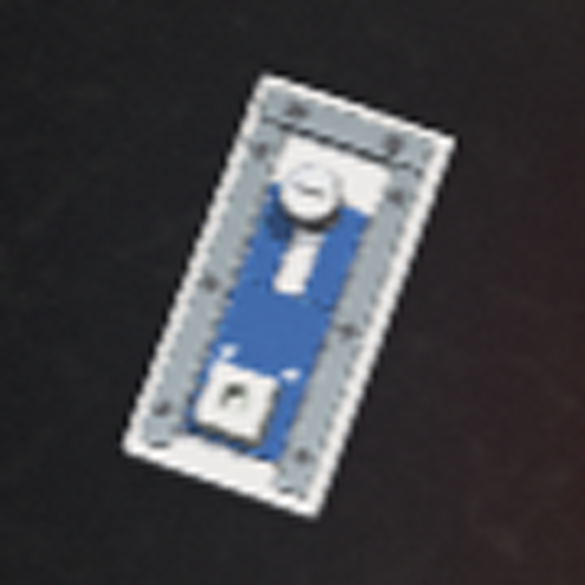

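View pics/sidec.png

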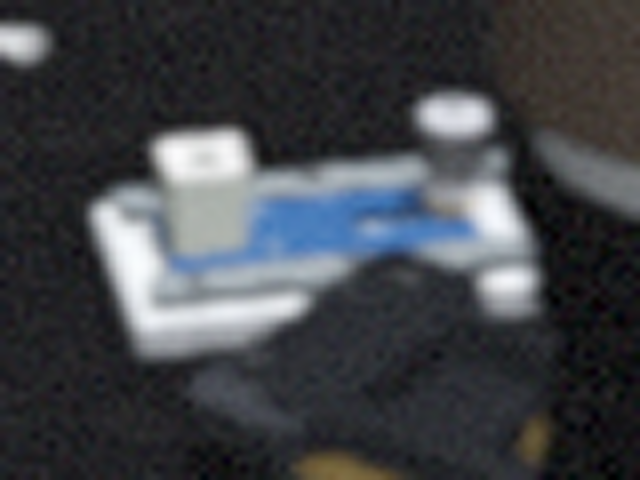

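The crop shows the grey and white bed with the blue carriage, white nest (crop 235,400), slot and steel knob (310,193), so this is the right one. Home (+x) is toward the upper end. I'll fit the poses next.

```bash
cat > h.py <<'E'
from station import r
import cv2, numpy as np
from scipy.spatial.transform import Rotation as R
def bp(cam,uv,z):
    c=r.calibration(cam); Rm=cv2.Rodrigues(c["rvec"])[0]; o=-Rm.T@c["tvec"]
    d=Rm.T@np.linalg.inv(c["mtx"])@[uv[0],uv[1],1]; return o+d*(z-o[2])/d[2]
def wcam(s):
    M=np.eye(4); M[:3,:3]=R.from_euler('xyz',s["tcp_rot"],degrees=True).as_matrix(); M[:3,3]=s["eef_pos"]
    return M@r.calibration("wrist")["mount"]
def wbp(s,uv,z):
    T=wcam(s); d=T[:3,:3]@np.linalg.inv(r.calibration("wrist")["mtx"])@[uv[0],uv[1],1]; o=T[:3,3]
    return o+d*(z-o[2])/d[2]
def wproj(s,P):
    T=np.linalg.inv(wcam(s)); p=T[:3,:3]@P+T[:3,3]; q=r.calibration("wrist")["mtx"]@p; return q[:2]/q[2]
E
python3 - <<'E'
from h import *
P=[bp("top",np.array(p)/6.5+[215,150],.016)[:2] for p in [(263,73),(456,142),(318,516),(125,452)]]
print(P,np.mean(P,0))
a=(P[0]+P[1]-P[2]-P[3])/2; b=(P[0]-P[1]+P[3]-P[2])/2
print(np.linalg.norm(a),np.linalg.norm(b),np.degrees(np.arctan2(a[1],a[0])),np.degrees(np.arctan2(b[1],b[0]))-90)
yaw=np.arctan2(a[1],a[0]);c=np.mean(P,0);u=np.array([np.cos(yaw),np.sin(yaw)])
print("axis pred",c+.04*u)
print("knob top", bp("top",np.array((310,185))/6.5+[215,150],.067), "nest top",bp("top",np.array((233,400))/6.5+[215,150],.060))
n=bp("top",np.array((233,400))/6.5+[215,150],.060)[:2]
print("nest base x",(n-c)@u)
print("jar,vial",bp("top",(393,158),.047),bp("top",(413,198),.077))
E
```

```text
[array([ 0.64508467, -0.01364451]), array([ 0.60742222, -0.10749942]), array([ 0.42516608, -0.03635636]), array([0.45882858, 0.05616731])] [ 0.53412539 -0.02533324]
0.1972748928811045 0.09978003611679885 -20.931709822304462 -20.941276253908967
axis pred [ 0.57148566 -0.03962344]
knob top [ 0.57569538 -0.0384956   0.067     ] nest top [ 4.75470043e-01 -7.54408956e-05  6.00000000e-02]
nest base x -0.06380797270810662
jar,vial [ 0.63346568 -0.44357568  0.047     ] [ 0.4998629  -0.48811385  0.077     ]
```

```bash
cat >> h.py <<'E'
def go(p,yaw):
    s=r.observe(); M=R.from_euler('xyz',s["tcp_rot"],degrees=True); G=R.from_euler('xyz',[180,0,yaw],degrees=True)
    print("t",s["time_s"],"cm",np.round(M.inv().apply(np.array(p)-s["eef_pos"])*100,2),"rv",np.round((M.inv()*G).as_rotvec(),3),"n",np.linalg.norm(np.array(p)-s["eef_pos"])/.0625)
    return s
E
python3 - <<'E'
from h import *
go([.4755-.03,0.01,.2],69)
E
```

```text
t 0.15 cm [48.   42.15  4.75] rv [-0.001 -0.002  0.719] n 10.248761772647523
```

>>> step_arm(deltas=[1,24,21,1,0,0,0.36,1,48,42,4.7,0,0,0.72,1,48,42,4.7,0,0,0.72,1,48,42,4.7,0,0,0.72,1,48,42,4.7,0,0,0.72,1,48,42,4.7,0,0,0.72,1,48,42,4.7,0,0,0.72,1,48,42,4.7,0,0,0.72,1,48,42,4.7,0,0,0.72,1,48,42,4.7,0,0,0.72], force=10)

```text
time_s: 1.4
eef_pos: [0.4326, -0.0201, 0.2033]
tcp_rot: [180.0, -0.0, 69.0]
force: [0.8, -0.8, -1.2]
opening: 0.0871
```

>>> step_arm(deltas=[0.2,0,0,0,0,0,0,0.2,0,0,0,0,0,0])

```text
time_s: 1.65
eef_pos: [0.4319, -0.0222, 0.2029]
tcp_rot: [-179.9, 0.0, 69.0]
force: [-1.0, -0.1, 0.6]
opening: 0.0742
```

```bash
python3 - <<'E'
from h import *
s=go([.4755,0.0,.2],69); print(s["eef_pos"],s["tcp_rot"],s["joint_positions"],s["opening"])
cv2.imwrite("pics/w1.png",r.capture("wrist")[:,:,::-1])
E
```

```text
t 1.65 cm [3.63 3.28 0.28] rv [-0.001  0.001  0.   ] n 0.7840987831382707
[ 0.43190293 -0.0221938   0.20288721] [-1.79943113e+02  3.74006171e-02  6.90048302e+01] [ 1.87380284e+01  5.51977846e+00 -2.89143589e+01 -9.20779161e-03
 -5.56335174e+01 -1.29728015e+02] 0.07421143868163228
```

View pics/w1.png

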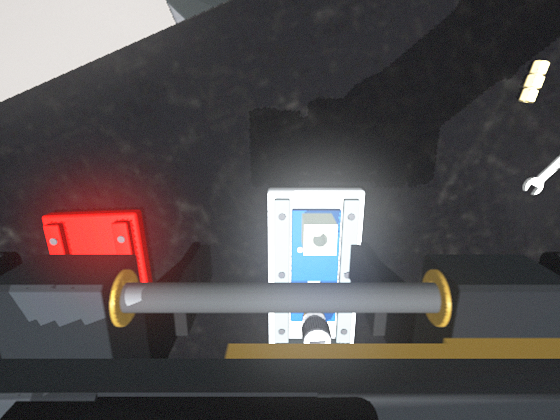

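```bash
python3 - <<'E'
import cv2
im=cv2.imread("pics/w1.png")[180:285,250:380]
cv2.imwrite("pics/w1c.png",cv2.resize(im,None,fx=6,fy=5.7,interpolation=cv2.INTER_CUBIC))
E
```

```text
(no output)
```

View pics/w1c.png

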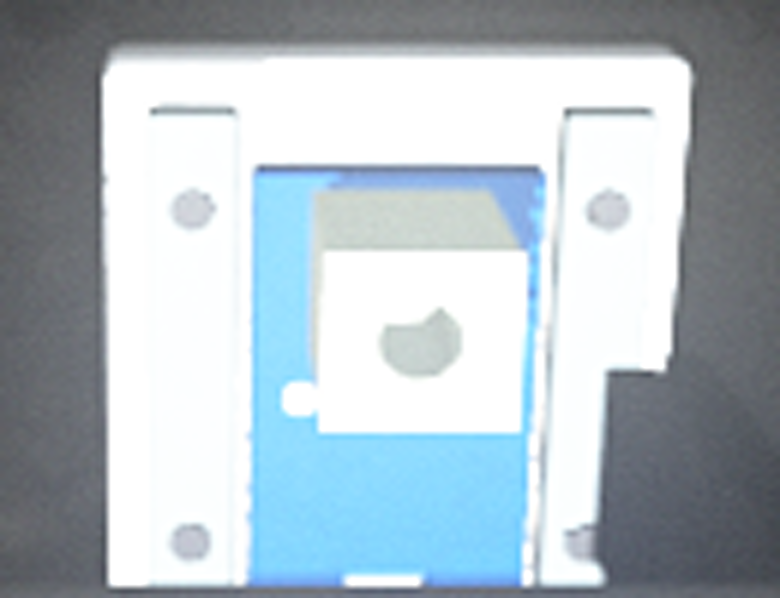

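```bash
python3 - <<'E'
from h import *
s=r.observe()
f=lambda x,y:(250+x/6,180+y/5.7)
for n,p,z in [("n1",(322,250),.06),("n2",(525,250),.06),("n3",(523,433),.06),("n4",(318,433),.06),("nc",(421,341),.06),("b1",(104,62),.016),("b2",(692,62),.016),("c1",(250,168),.024),("c2",(543,168),.024)]:
    print(n,wbp(s,f(*p),z))
c=np.array([.5341,-.0253]);u=np.array([np.cos(np.radians(-21)),np.sin(np.radians(-21))])
w=np.array([-u[1],u[0]])
for n,p,z in [("nc",(421,341),.06),("b1",(104,62),.016),("b2",(692,62),.016),("c1",(250,168),.024),("c2",(543,168),.024)]:
    q=wbp(s,f(*p),z)[:2]-c; print(n,q@u,q@w)
E
```

```text
n1 [ 0.45893487 -0.00989595  0.06      ]
n2 [0.46992922 0.01869253 0.06      ]
n3 [0.49988791 0.0084877  0.06      ]
n4 [ 0.48845843 -0.02124405  0.06      ]
nc [ 0.47894807 -0.00102452  0.06      ]
b1 [ 0.42768235 -0.03467958  0.016     ]
b2 [0.46345706 0.05830924 0.016     ]
c1 [ 0.4527285  -0.01790454  0.024     ]
c2 [0.47040117 0.02804167 0.024     ]
nc -0.06018831679992266 0.002898430675289415
b1 -0.09598809758264494 -0.046893272005992054
b2 -0.09591373962519036 0.05273978368325058
c1 -0.07861713611450742 -0.022256677552998833
c2 -0.07858392603205441 0.026971123317872457
```

```bash
python3 - <<'E'
from h import *
go([.479,-.001,.11],69)
E
```

```text
t 1.7 cm [3.74 3.63 9.29] rv [-0.001  0.    -0.001] n 1.7049837542672244
```

>>> step_arm(deltas=[0.3,3.7,3.6,4.5,0,0,0,0.3,3.7,3.6,9.3,0,0,0,0.3,3.7,3.6,9.3,0,0,0,0.3,3.7,3.6,9.3,0,0,0])

```text
time_s: 2.2
eef_pos: [0.4798, -0.0016, 0.1117]
tcp_rot: [179.9, -0.0, 68.9]
force: [0.8, -0.4, 0.8]
opening: 0.0566
```

```bash
python3 - <<'E'
from h import *
for i in range(3):
    s=r.observe();print(s["eef_pos"],s["tcp_rot"],s["force"],s["torque"],s["opening"])
    im=r.capture("wrist")
cv2.imwrite("pics/w2.png",im[:,:,::-1])
print(wproj(s,[.479,-.001,.06]),s["opening"])
E
```

```text
[ 0.47975749 -0.0016133   0.11170359] [ 1.79900017e+02 -3.33413082e-02  6.88939359e+01] [ 0.76632962 -0.40542608  0.79198236] [-0.05757916 -0.06871399 -0.00914471] 0.05660413154895194
[ 0.48014192 -0.00126268  0.11233534] [ 1.79819276e+02 -1.10145909e-01  6.89079679e+01] [ 0.67396846 -0.31840315  1.27050979] [-0.02815865 -0.01893734  0.02176735] 0.056517655978058454
[ 0.48021357 -0.0009905   0.11250805] [ 1.79793078e+02 -1.44289959e-01  6.89222001e+01] [ 0.89585306 -0.49501675 -0.11210432] [-0.08983192 -0.02802117 -0.00747984] 0.05651281005143723
[278.22271099 237.72510085] 0.05651281005143723
```

View pics/w2.png

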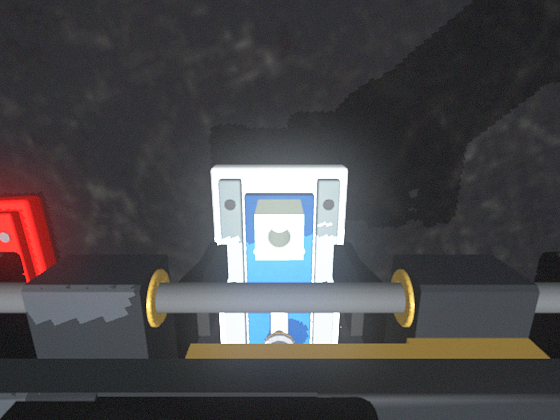

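The nest hole is at (279,238), predicted (278,238). It is centred between the jaws and square to them. Descending.

>>> step_arm(deltas=[0.3,0,0,3,0,0,0,0.3,0,0,5.2,0,0,0,0.3,0,0,5.2,0,0,0,-0.4,0,0,5.2,0,0,0,-0.5,0,0,5.2,0,0,0,-0.5,0,0,5.2,0,0,0,-0.5,0,0,5.2,0,0,0], force=10)

```text
time_s: 3.22
eef_pos: [0.4794, -0.0007, 0.0588]
tcp_rot: [180.0, -0.0, 69.0]
force: [-1.4, -0.5, 4.6]
opening: 0.0303
```

>>> step_arm(deltas=[-0.5,0,0.5,0,0,0,0,-0.5,0,1,0,0,0,0,-0.5,0,1.5,0,0,0,0,-0.5,0,2,0,0,0,0])

```text
time_s: 3.72
eef_pos: [0.4951, -0.0081, 0.0586]
tcp_rot: [-179.7, 0.2, 68.9]
force: [-8.8, 3.7, 11.7]
opening: 0.0302
```

>>> step_arm(deltas=[-0.5,0,0,0,0,0,0,-0.5,0,0.2,0,0,0,0,-0.5,0,0.4,0,0,0,0])

```text
time_s: 4.1
eef_pos: [0.4989, -0.0094, 0.0586]
tcp_rot: [-179.7, 0.2, 68.9]
force: [-7.9, 3.5, 11.3]
opening: 0.0299
```

```bash
python3 - <<'E'
from h import *
s=r.observe();print(s["eef_pos"],s["tcp_rot"],s["force"],s["torque"],s["opening"])
cv2.imwrite("pics/w3.png",r.capture("wrist")[:,:,::-1])
im=r.capture("side")[185:245,235:315]
cv2.imwrite("pics/s3.png",cv2.resize(im[:,:,::-1],None,fx=8,fy=8))
E
```

```text
[ 0.49889412 -0.00943888  0.05862754] [-1.79700271e+02  1.58920999e-01  6.89321521e+01] [-7.91727282  3.5113007  11.34229159] [ 1.02713236  2.34764733 -0.00852358] 0.029915901383578088
```

View pics/w3.png

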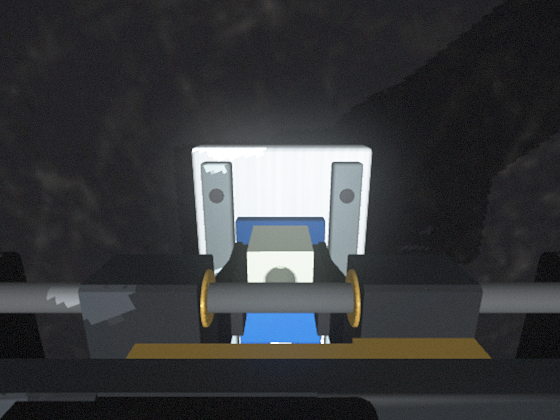

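View pics/s3.png

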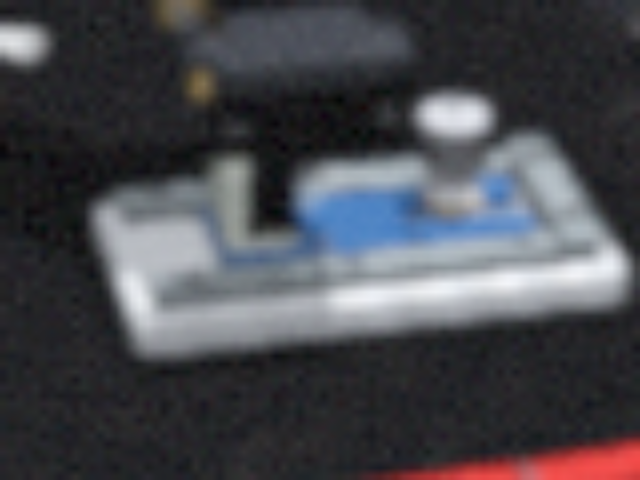

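The carriage slides with the grip, with about 8–9 N steady drag and about 9 mm left. Continuing in small steps.

>>> step_arm(deltas=[-0.5,0,0,-0.05,0,0,0,-0.5,0,0.15,-0.1,0,0,0,-0.5,0,0.3,-0.1,0,0,0,-0.5,0,0.5,-0.1,0,0,0])

```text
time_s: 4.7
eef_pos: [0.5046, -0.0106, 0.0587]
tcp_rot: [-179.8, 0.1, 68.9]
force: [-8.1, 8.9, 5.6]
opening: 0.03
```

>>> step_arm(deltas=[-0.5,0,0.15,0,0,0,0,-0.5,0,0.2,0,0,0,0])

```text
time_s: 4.95
eef_pos: [0.5049, -0.0107, 0.0586]
tcp_rot: [-179.6, 0.1, 68.9]
force: [-10.7, 10.5, 6.0]
opening: 0.03
```

>>> step_arm(deltas=[-0.5,0,0.1,0,0,0,0,-0.5,0,0.2,0,0,0,0])

```text
time_s: 5.2
eef_pos: [0.5061, -0.0114, 0.0584]
tcp_rot: [-179.5, 0.1, 68.9]
force: [-10.8, 11.1, 5.5]
opening: 0.0303
```

```bash
python3 - <<'E'
from h import *
s=r.observe();print(s["eef_pos"],s["tcp_rot"],s["force"],s["torque"],s["opening"])
cv2.imwrite("pics/w4.png",cv2.resize(r.capture("wrist")[130:360,170:390,::-1],None,fx=2.6,fy=2.6))
im=r.capture("side")[185:245,235:315]
cv2.imwrite("pics/s4.png",cv2.resize(im[:,:,::-1],None,fx=8,fy=8))
E
```

```text
[ 0.50606563 -0.01144086  0.05839519] [-1.79527703e+02  1.36658072e-01  6.89045092e+01] [-10.82419237  11.05483146   5.53092075] [3.33818557 3.18119424 0.11959062] 0.030290551259407866
```

View pics/w4.png

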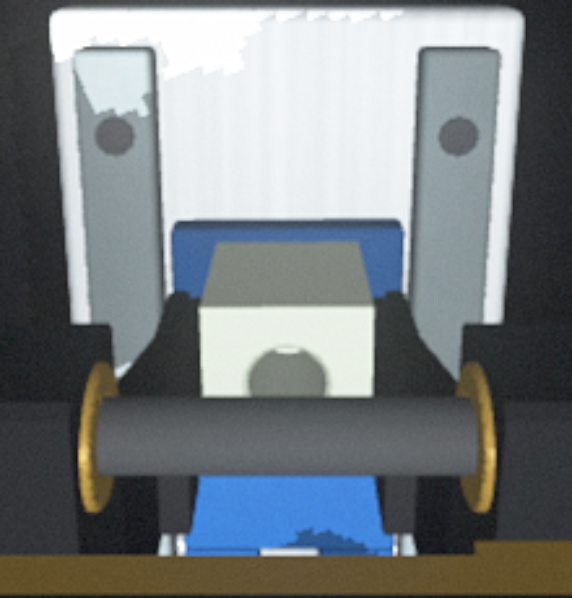

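View pics/s4.png

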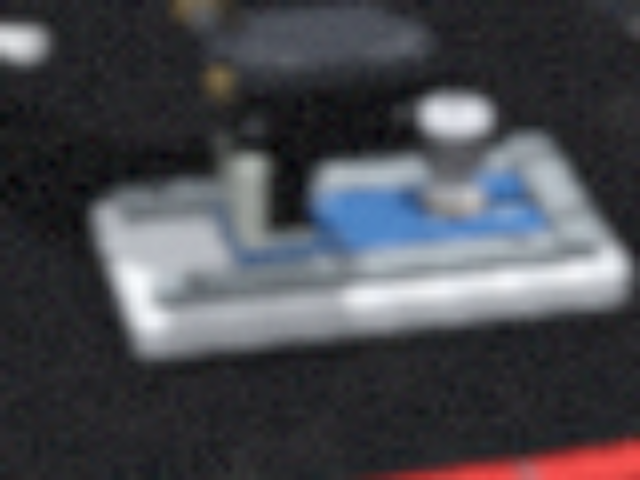

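```bash
python3 - <<'E'
from h import *
s=r.observe()
f=lambda x,y:(170+x/2.6,130+y/2.6)
u=np.array([np.cos(np.radians(-21)),np.sin(np.radians(-21))])
e=wbp(s,f(288,10),.016)[:2]@u; c=wbp(s,f(288,223),.024)[:2]@u; n=wbp(s,f(288,306),.060)[:2]@u
print("origin base x", c-e-.1+.065, n-e-.1+.062)
for p in [(50,15),(523,15)]: print(wbp(s,f(*p),.016))
E
```

```text
origin base x 0.008785205622258402 0.009695286304977374
[ 0.42857077 -0.03369693  0.016     ]
[0.46389651 0.05805872 0.016     ]
```

>>> step_arm(deltas=[-0.5,0,0.15,0,0,0,0,-0.5,0,0.3,0,0,0,0,-0.5,0,0.3,0,0,0,0], force=20)

```text
time_s: 5.68
eef_pos: [0.5064, -0.0117, 0.0583]
tcp_rot: [-179.2, 0.2, 68.9]
force: [-18.3, 18.0, 12.5]
opening: 0.0298
```

Firm stop (25 N along x, no more travel), with the image estimate at base x ≈ 9–10 mm, so the carriage is home. Easing the push, opening and rising.

>>> step_arm(deltas=[-0.5,0,-0.3,0,0,0,0,-0.1,0,-0.3,0,0,0,0,0.3,0,-0.3,0,0,0,0,0.3,0,-0.3,0,0,0,0,0.3,0,-0.3,-1,0,0,0,0.3,0,-0.3,-5,0,0,0,0.3,0,-0.3,-9,0,0,0])

```text
time_s: 6.55
eef_pos: [0.5101, -0.0127, 0.1507]
tcp_rot: [180.0, 0.0, 69.0]
force: [-0.3, -0.2, -0.1]
opening: 0.0561
```

```bash
python3 - <<'E'
from h import *
s=r.observe();print(s["eef_pos"],s["joint_positions"],s["force"],s["torque"],s["opening"])
cv2.imwrite("pics/w5.png",cv2.resize(r.capture("wrist")[130:360,170:390,::-1],None,fx=2.6,fy=2.6))
go([.5766,-.0382,.145],69-360+250)
E
```

```text
[ 0.51010721 -0.01271634  0.15072508] [ 1.68316275e+01  1.65116615e+01 -2.32996066e+01  2.07553159e-02
 -5.01937178e+01 -1.27889649e+02] [-0.32326749 -0.16111138 -0.07395673] [-0.00515963 -0.10817856  0.07118858] 0.05614998957586033
t 6.6 cm [-0.17  6.81  1.23] rv [ 0.002 -0.013  1.921] n 1.1067837612647589
```

View pics/w5.png

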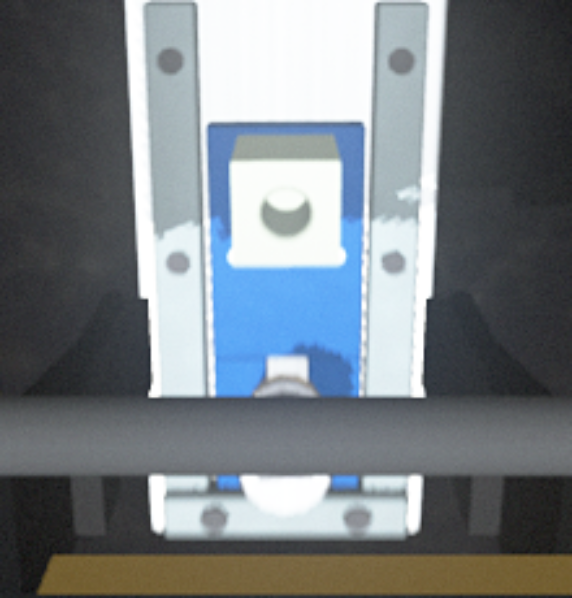

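Carriage is home and free of the gripper; the slot surrounds the screw. Now moving above the knob and winding the wrist back counter-clockwise so there is room to turn.

>>> step_arm(deltas=[0.3,-0.2,6.8,1,0,0,-0.18,0.3,-0.2,6.8,1,0,0,-0.36,0.3,-0.2,6.8,1,0,0,-0.54,0.3,-0.2,6.8,1,0,0,-0.72,0.3,-0.2,6.8,1,0,0,-0.9,0.3,-0.2,6.8,1,0,0,-1.08,0.3,-0.2,6.8,1,0,0,-1.26,0.3,-0.2,6.8,1,0,0,-1.44,0.3,-0.2,6.8,1,0,0,-1.62,0.3,-0.2,6.8,1,0,0,-1.8], force=30)

```text
time_s: 7.85
eef_pos: [0.573, -0.039, 0.1398]
tcp_rot: [180.0, 0.0, 172.4]
force: [0.0, -0.1, -0.7]
opening: 0.0567
```

>>> step_arm(deltas=[0.3,0,0,0,0,0,-0.18,0.3,0,0,0,0,0,-0.36,0.3,0,0,0,0,0,-0.54,0.3,0,0,0,0,0,-0.72,0.3,0,0,0,0,0,-0.9,0.3,0,0,0,0,0,-1.08,0.3,0,0,0,0,0,-1.26,0.3,0,0,0,0,0,-1.44,0.3,0,0,0,0,0,-1.62,0.3,0,0,0,0,0,-1.8])

```text
time_s: 9.1
eef_pos: [0.573, -0.039, 0.1398]
tcp_rot: [-179.9, -0.0, -84.5]
force: [-0.1, 0.8, 0.5]
opening: 0.0567
```

>>> step_arm(deltas=[0.3,0,0,0,0,0,-0.18,0.3,0,0,0,0,0,-0.36,0.3,0,0,0,0,0,-0.54,0.3,0,0,0,0,0,-0.7,0.3,0,0,0,0,0,-0.7])

```text
time_s: 9.72
eef_pos: [0.573, -0.0389, 0.1397]
tcp_rot: [-180.0, -0.0, -44.8]
force: [-0.3, -0.0, 0.4]
opening: 0.0565
```

```bash
python3 - <<'E'
from h import *
s=r.observe();print(s["eef_pos"],s["tcp_rot"],s["joint_positions"],s["force"],s["torque"],s["opening"])
im=r.capture("wrist")
cv2.imwrite("pics/w6.png",im[:,:,::-1])
im=r.capture("top")[150:240,215:305]
cv2.imwrite("pics/t6.png",cv2.resize(im[:,:,::-1],None,fx=6.5,fy=6.5))
print(wproj(s,[.5766,-.0382,.067]))
E
```

```text
[ 0.57296148 -0.03890637  0.13967317] [-1.79964138e+02 -2.87018452e-02 -4.47880846e+01] [ 1.22741381e+01  2.28414249e+01 -1.52264909e+01  5.83250987e-03
 -5.18863804e+01  1.22934188e+02] [-0.33456834 -0.00139606  0.42051227] [-0.1663035   0.10549407 -0.03189199] 0.0565425987238441
[282.26847118 226.36382363]
```

View pics/w6.png

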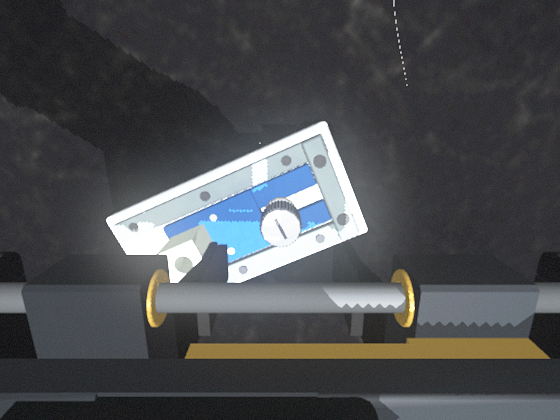

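```bash
python3 - <<'E'
from h import *
im=cv2.imread("pics/w6.png")[120:260,215:375]
cv2.imwrite("pics/w6c.png",cv2.resize(im,None,fx=4,fy=4,interpolation=cv2.INTER_CUBIC))
E
```

```text
(no output)
```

View pics/w6c.png

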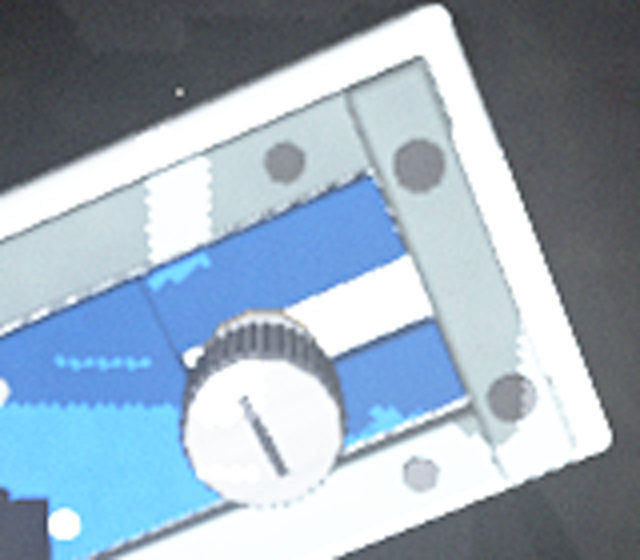

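Carriage is visibly flush with the rear stop. Knob top centre is at pixel (281,228), predicted (282,226).

```bash
python3 - <<'E'
from h import *
s=r.observe()
for z in(.066,.069):print(wbp(s,(281.2,228),z))
go([.5762,-.0388,.064],-44.8)
E
```

```text
[ 0.57498042 -0.03869535  0.066     ]
[ 0.57572926 -0.03791995  0.069     ]
t 9.825 cm [ 0.23 -0.23  7.56] rv [-0. -0. -0.] n 1.209933806412348
```

>>> step_arm(deltas=[0.3,0.18,-0.23,1,0,0,0,0.3,0.18,-0.23,5,0,0,0,0.3,0.18,-0.23,7.6,0,0,0,0.3,0.18,-0.23,7.6,0,0,0])

```text
time_s: 10.32
eef_pos: [0.574, -0.0387, 0.0606]
tcp_rot: [179.7, 0.2, -44.7]
force: [-0.3, -0.5, 0.2]
opening: 0.0564
```

>>> step_arm(deltas=[-0.3,0,0,0,0,0,0,-0.5,0,0,0,0,0,0,-0.6,0,0,0,0,0,0,-0.6,0,0,0,0,0,0,-0.6,0,0,0,0,0,0], force=15)

```text
time_s: 10.95
eef_pos: [0.5751, -0.0377, 0.064]
tcp_rot: [-180.0, 0.1, -44.7]
force: [-3.4, 4.3, 4.3]
opening: 0.0274
```

```bash
cat > o.py <<'E'
from h import *
T=[]
for i in range(4):
    s=r.observe();T.append(np.r_[s["force"],s["torque"]]); 
    if i<3: im=r.capture("wrist")
print(s["time_s"],s["eef_pos"],s["tcp_rot"],s["joint_positions"][5],s["opening"]);print(np.round(T,3)); print(np.mean(T,0).round(3))
E
python3 o.py; python3 - <<'E'
from h import *
im=r.capture("side")[175:245,235:325]
cv2.imwrite("pics/s7.png",cv2.resize(im[:,:,::-1],None,fx=8,fy=8))
E
```

```text
11.1 [ 0.57513069 -0.03771459  0.06396723] [-1.79996605e+02  5.40509777e-02 -4.46707248e+01] 123.06030295416811 0.02793518511014949
[[-3.418  4.257  4.298  1.081  1.091 -0.009]
 [-3.368  4.343  5.056  1.134  1.119 -0.049]
 [-2.669  3.83   4.945  1.228  1.106 -0.029]
 [-2.792  3.276  5.317  1.113  1.07  -0.025]]
[-3.062  3.927  4.904  1.139  1.096 -0.028]
```

View pics/s7.png

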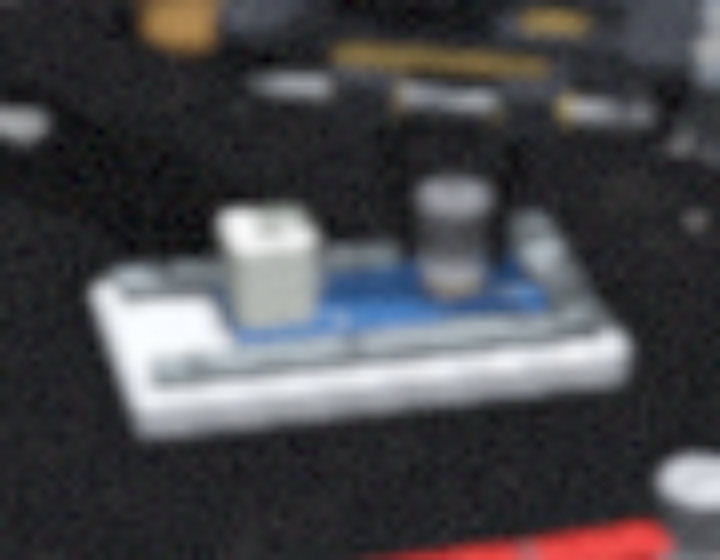

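Gripped at 28 mm, the head diameter. Correcting the small side load, then turning clockwise in steps while watching torque.

>>> step_arm(deltas=[-0.7,-0.12,0,0,0,0,0,-0.7,-0.12,0,0,0,0,0.12,-0.7,-0.12,0,0.05,0,0,0.24,-0.7,-0.12,0,0.07,0,0,0.36,-0.7,-0.12,0,0.1,0,0,0.48,-0.7,-0.12,0,0.12,0,0,0.6,-0.7,-0.12,0,0.12,0,0,0.6], force=30)

```text
time_s: 12.02
eef_pos: [0.5752, -0.0379, 0.0629]
tcp_rot: [-179.9, -0.0, -79.0]
force: [-0.9, -0.3, 6.0]
opening: 0.0271
```

```bash
python3 o.py
```

```text
12.175 [ 0.57522121 -0.03787306  0.0628562 ] [-1.79948787e+02 -4.29504701e-02 -7.89711848e+01] 88.63113228529909 0.02711672216386589
[[-0.945 -0.272  6.028 -0.147  0.593  0.061]
 [-1.504  0.348  4.442 -0.224  0.586  0.055]
 [-1.116 -0.034  5.267 -0.206  0.634  0.031]
 [-1.432  0.223  4.723 -0.186  0.624  0.051]]
[-1.249  0.066  5.115 -0.191  0.609  0.049]
```

>>> step_arm(deltas=[-0.7,0,0,0.03,0,0,0.12,-0.7,0,0,0.05,0,0,0.24,-0.7,0,0,0.07,0,0,0.36,-0.7,0,0,0.1,0,0,0.5,-0.7,0,0,0.1,0,0,0.5])

```text
time_s: 12.8
eef_pos: [0.5752, -0.0382, 0.0619]
tcp_rot: [-179.9, -0.0, -107.7]
force: [-1.6, -0.4, 5.4]
opening: 0.0274
```

```bash
python3 o.py; python3 - <<'E'
from h import *
im=r.capture("side")[175:245,235:325]
cv2.imwrite("pics/s8.png",cv2.resize(im[:,:,::-1],None,fx=8,fy=8))
E
```

```text
12.95 [ 0.57517265 -0.03817714  0.06188178] [-1.79939370e+02 -3.62627115e-02 -1.07620340e+02] 59.983022721594104 0.02663366639756951
[[-1.637e+00 -3.970e-01  5.429e+00 -5.080e-01  6.520e-01  4.800e-02]
 [-2.416e+00 -1.639e+00  5.242e+00 -4.970e-01  6.090e-01  8.100e-02]
 [-7.020e-01 -3.070e-01  5.186e+00 -5.320e-01  6.740e-01  3.000e-03]
 [-1.402e+00 -1.336e+00  5.025e+00 -5.110e-01  6.530e-01  3.900e-02]]
[-1.539 -0.92   5.22  -0.512  0.647  0.043]
```

View pics/s8.png

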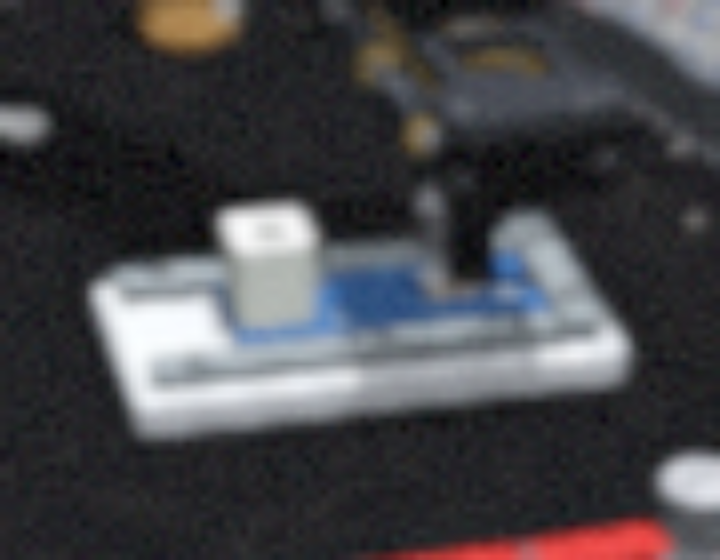

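>>> step_arm(deltas=[-0.7,0,0,0.02,0,0,0.1,-0.7,0,0,0.04,0,0,0.2,-0.7,0,0,0.04,0,0,0.2])

```text
time_s: 13.38
eef_pos: [0.5751, -0.0383, 0.0615]
tcp_rot: [-179.9, -0.0, -119.1]
force: [-2.0, -1.1, 4.2]
opening: 0.0273
```

```bash
python3 o.py|tail -1
```

```text
[-1.562 -1.751  5.097 -0.577  0.667  0.052]
```

>>> step_arm(deltas=[-0.7,0,0,0.02,0,0,0.1,-0.7,0,0,0.04,0,0,0.2,-0.7,0,0,0.04,0,0,0.2])

```text
time_s: 13.9
eef_pos: [0.575, -0.0384, 0.0611]
tcp_rot: [-179.9, -0.0, -130.6]
force: [-1.5, -3.6, 6.2]
opening: 0.0269
```

```bash
python3 o.py|tail -1
```

```text
[-1.464 -2.276  5.647 -0.69   0.721  0.019]
```

>>> step_arm(deltas=[-0.7,0,0,0.02,0,0,0.1,-0.7,0,0,0.04,0,0,0.2,-0.7,0,0,0.04,0,0,0.2])

```text
time_s: 14.42
eef_pos: [0.5749, -0.0385, 0.0607]
tcp_rot: [-179.9, -0.0, -142.0]
force: [-2.3, -2.5, 6.0]
opening: 0.027
```

```bash
python3 o.py|tail -1
```

```text
[-1.653 -2.244  6.221 -0.727  0.733  0.057]
```

>>> step_arm(deltas=[-0.7,0,0,0.02,0,0,0.1,-0.7,0,0,0.04,0,0,0.2,-0.7,0,0,0.04,0,0,0.2])

```text
time_s: 14.95
eef_pos: [0.5747, -0.0385, 0.0602]
tcp_rot: [-179.9, -0.0, -153.5]
force: [-1.9, -2.7, 4.7]
opening: 0.0272
```

```bash
python3 o.py|tail -1; python3 - <<'E'
from h import *
im=r.capture("side")[175:245,235:325]
cv2.imwrite("pics/s9.png",cv2.resize(im[:,:,::-1],None,fx=8,fy=8))
E
```

```text
[-2.109 -1.987  5.729 -0.725  0.777  0.066]
```

View pics/s9.png

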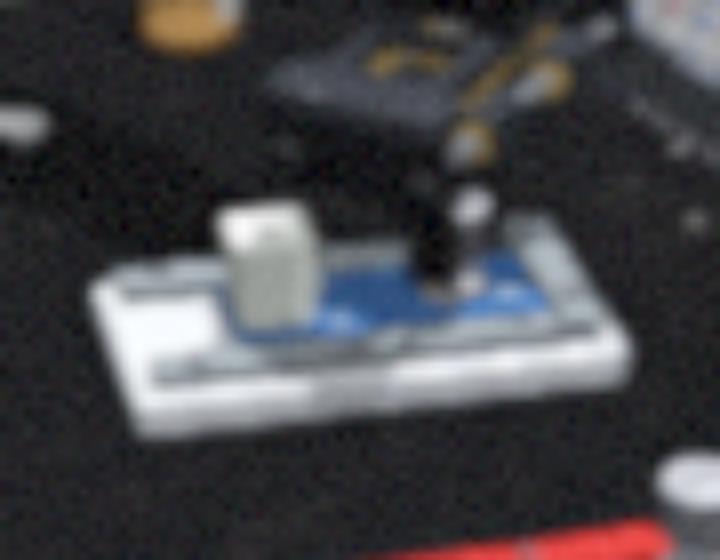

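>>> step_arm(deltas=[-0.7,0,0,0.02,0,0,0.1,-0.7,0,0,0.04,0,0,0.2,-0.7,0,0,0.04,0,0,0.2])

```text
time_s: 15.52
eef_pos: [0.5746, -0.0385, 0.0598]
tcp_rot: [-179.9, -0.1, -165.0]
force: [-2.7, -2.2, 6.4]
opening: 0.027
```

```bash
python3 o.py|tail -1
```

```text
[-2.194 -2.267  5.98  -0.66   0.853  0.042]
```

>>> step_arm(deltas=[-0.7,0,0,0.02,0,0,0.1,-0.7,0,0,0.04,0,0,0.2,-0.7,0,0,0.04,0,0,0.2])

```text
time_s: 16.05
eef_pos: [0.5745, -0.0385, 0.0594]
tcp_rot: [-179.9, -0.0, -176.4]
force: [-2.0, -2.2, 5.9]
opening: 0.0272
```

```bash
python3 o.py|tail -1
```

```text
[-2.414 -2.457  6.237 -0.637  0.917  0.031]
```

>>> step_arm(deltas=[-0.7,0,0,0.02,0,0,0.1,-0.7,0,0,0.04,0,0,0.2,-0.7,0,0,0.04,0,0,0.2])

```text
time_s: 16.58
eef_pos: [0.5744, -0.0385, 0.059]
tcp_rot: [-179.9, -0.0, 172.1]
force: [-2.1, -0.9, 6.2]
opening: 0.0268
```

```bash
python3 o.py|tail -1
```

```text
[-2.747 -1.39   6.37  -0.569  0.979  0.048]
```

>>> step_arm(deltas=[-0.7,0,0,0.02,0,0,0.1,-0.7,0,0,0.03,0,0,0.15,-0.7,0,0,0.03,0,0,0.15])

```text
time_s: 17.1
eef_pos: [0.5743, -0.0385, 0.0589]
tcp_rot: [-179.9, -0.0, 163.6]
force: [-3.3, -1.4, 7.5]
opening: 0.0272
```

```bash
python3 o.py|tail -1
```

```text
[-3.235 -1.537  6.771 -0.503  1.115  0.104]
```

Torque is starting to rise, so smaller steps from here.

>>> step_arm(deltas=[-0.7,0,0,0.01,0,0,0.05,-0.7,0,0,0.02,0,0,0.1,-0.7,0,0,0.02,0,0,0.1])

```text
time_s: 17.62
eef_pos: [0.5742, -0.0384, 0.0588]
tcp_rot: [-179.9, -0.0, 157.8]
force: [-3.3, -1.5, 9.1]
opening: 0.0269
```

```bash
python3 o.py|tail -5
```

```text
[[-3.279 -1.502  9.103 -0.401  1.195  0.214]
 [-3.596 -2.625  8.794 -0.418  1.273  0.129]
 [-3.859 -0.963  8.477 -0.398  1.233  0.139]
 [-3.477 -1.542  7.706 -0.399  1.236  0.192]]
[-3.553 -1.658  8.52  -0.404  1.234  0.169]
```

>>> step_arm(deltas=[-0.7,0,0,0,0,0,0.02,-0.7,0,0,0,0,0,0.04,-0.7,0,0,0,0,0,0.04])

```text
time_s: 18.15
eef_pos: [0.5742, -0.0385, 0.0588]
tcp_rot: [-179.9, -0.0, 155.6]
force: [-4.0, -1.8, 7.6]
opening: 0.0268
```

```bash
python3 o.py|tail -5
```

```text
[[-4.005 -1.768  7.566 -0.393  1.189  0.163]
 [-4.536 -1.474  7.97  -0.345  1.249  0.125]
 [-3.587 -1.723  8.255 -0.426  1.193  0.117]
 [-3.55  -1.671  9.118 -0.385  1.223  0.12 ]]
[-3.919 -1.659  8.227 -0.387  1.214  0.131]
```

```bash
sed -i 's/range(4)/range(10)/; s/i<3/i<9/' o.py; python3 o.py|tail -11|cut -c30-
```

```text
1.223  0.12 ]
  1.243  0.162]
  1.281  0.122]
  1.235  0.123]
  1.243  0.119]
  1.231  0.131]
  1.21   0.112]
  1.222  0.19 ]
  1.26   0.182]
  1.282  0.174]]
 1.243  0.143]
```

>>> step_arm(deltas=[-0.7,0,0,0,0,0,0.04,-0.7,0,0,0,0,0,0.08,-0.7,0,0,0,0,0,0.08])

```text
time_s: 19.12
eef_pos: [0.5742, -0.0384, 0.0587]
tcp_rot: [-179.9, -0.0, 151.0]
force: [-4.2, -1.2, 8.7]
opening: 0.027
```

```bash
python3 o.py|tail -11|cut -c30-
```

```text
1.234  0.185]
  1.236  0.153]
  1.234  0.144]
  1.184  0.156]
  1.211  0.152]
  1.218  0.157]
  1.218  0.129]
  1.237  0.131]
  1.227  0.13 ]
  1.253  0.187]]
 1.225  0.152]
```

>>> step_arm(deltas=[-0.7,0,0,0,0,0,0.04,-0.7,0,0,0,0,0,0.08,-0.7,0,0,0,0,0,0.12,-0.7,0,0,0,0,0,0.12])

```text
time_s: 20.08
eef_pos: [0.5741, -0.0384, 0.0587]
tcp_rot: [-179.9, -0.0, 144.1]
force: [-3.3, -1.1, 8.4]
opening: 0.0271
```

```bash
python3 o.py|tail -11|cut -c30-;python3 - <<'E'
from h import *
cv2.imwrite("pics/w10.png",r.capture("wrist")[:,:,::-1])
im=r.capture("side")[175:245,235:325]
cv2.imwrite("pics/s10.png",cv2.resize(im[:,:,::-1],None,fx=8,fy=8))
E
```

```text
1.228  0.156]
  1.216  0.212]
  1.251  0.249]
  1.16   0.182]
  1.242  0.222]
  1.244  0.194]
  1.214  0.225]
  1.202  0.151]
  1.235  0.261]
  1.171  0.25 ]]
 1.216  0.21 ]
```

View pics/w10.png

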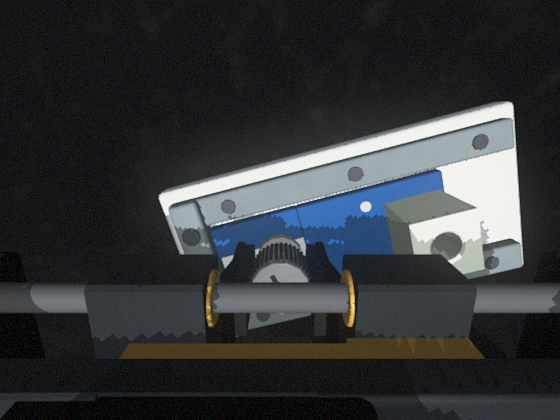

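View pics/s10.png

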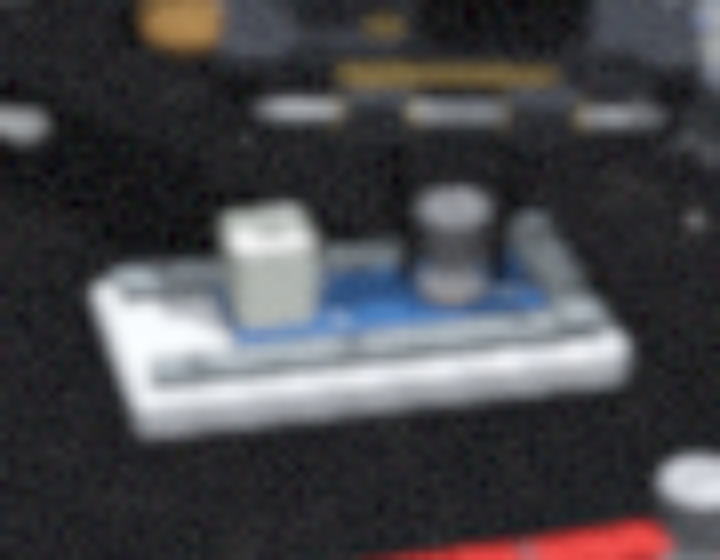

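Torque is clearly up (0.21 N m against 0.045 reading free) and the washer is visibly seated. Releasing.

>>> step_arm(deltas=[-0.2,0,0,0,0,0,0,0.3,0,0,0,0,0,0,0.3,0,0,0,0,0,0,0.3,0,0,-1,0,0,0,0.3,0,0,-5,0,0,0,0.3,0,0,-9,0,0,0,0.3,0,0,-11,0,0,0,0.3,0,0,-11,0,0,0])

```text
time_s: 21.62
eef_pos: [0.576, -0.0373, 0.1701]
tcp_rot: [179.8, 0.2, 144.0]
force: [-0.2, -0.3, -0.3]
opening: 0.0564
```

```bash
python3 o.py|tail -1;python3 - <<'E'
from h import *
s=r.observe(); print(s["time_s"],s["eef_pos"],s["opening"])
cv2.imwrite("pics/w11.png",r.capture("wrist")[:,:,::-1])
im=r.capture("side")[175:245,235:325]
cv2.imwrite("pics/s11.png",cv2.resize(im[:,:,::-1],None,fx=8,fy=8))
E
```

```text
[-0.376 -0.163 -0.302  0.025  0.051  0.005]
22.075 [ 0.57460247 -0.03756932  0.16696323] 0.05657432461199398
```

View pics/w11.png

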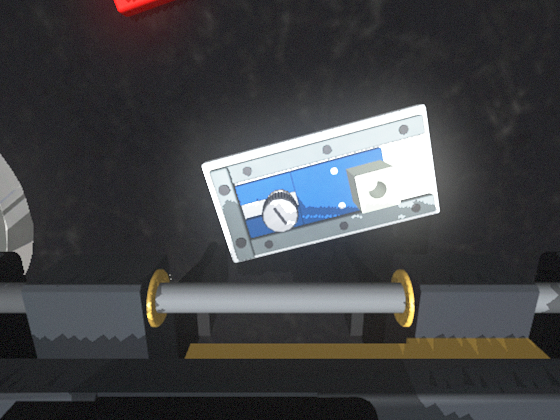

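View pics/s11.png

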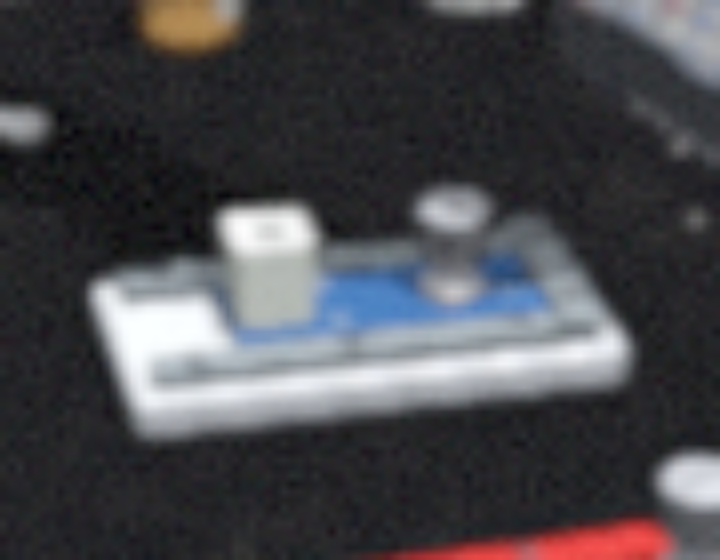

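The carriage is flush with the stop (stop at left, about (232,210), no gap), the washer is down on the plate, and the gripper is clear. Handing in.

```bash
python3 -c "
from station import r
r.job_done(); print(r.observe()['time_s'])"
```

```text
the job is handed in; nothing more can be done
the job is handed in; nothing more can be done
```

I slid the blue carriage home by its nest and turned the thumbscrew clockwise about 3 rad until it was snug. I then released it, lifted clear and handed the job in at about 22 s; no verdict is reported.

- **Carriage:** it met the rear stop firmly, with about 25 N along the slide and no more travel. The pictures put its origin at base x ≈ 9–10 mm, and after release the last one showed no gap at the stop.
- **Thumbscrew:** the measured torque rose from about 0.045 N m running free to about 0.21 N m, where I stopped. The washer looked seated in the side view. I could not measure the clamp force itself.
- **Bystanders:** I never went near the septa jar or the headspace vial, but I took no final picture of them.
- **Disagreements:** the top and wrist cameras differed by about 5 mm on the base position; I used the wrist estimate, which the later views bore out. Torque readings scattered by about 0.03 N m. The free-running value read below the stated 0.08 N m, so the true final torque is probably 0.21–0.25 N m.

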